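# Present a varnished tube to the code reader on its reading tray

## Robot

A 7-joint arm with a two-finger parallel gripper is mounted at the origin on the work surface. World frame = base frame: x ahead of the robot, y to its left, z up, the work surface at z = 0. Lengths are in mm, angles in rad, forces in N, time in s.
With the tool pointing down it reaches from about 350 to 775 mm from the base axis. Payload 3.1 kg.
Tool frame: the origin (TCP) lies between the finger pads, 19 mm behind the fingertips; this is the grasp point; z points along the fingers, y is the line along which they close (so a half turn about z gives the same grasp; the last joint's range is limited). The gripper opens to 85 mm and grips with 20 to 120 N. Pads are 22 mm wide; open, the fingers measure 114 mm over their backs; the gripper's body (76 mm by 85 mm) begins 54 mm behind the grasp point. The pads swing forward as they close: fully open they stand 13 mm farther back than shut.
Start: joints at [-1.349, 0.311, 0.014, 1.512, -0.004, 1.319, -0.027], TCP at [143.384, 530.997, 250.004] pointing down, gripper open.
Joint ranges: [-2.7, 2.7], [-0.3, 1.91], [-1.27, 1.3], [0.12, 2.57], [-1.44, 4.58], [0.2, 2.03], [-3.05, 3.05]. Speed limits (rad/s): [2.79, 2.79, 3.14, 3.14, 3.14, 3.14, 3.14].

## Interface

Orientations are given as a 3x3 rotation matrix whose columns are the frame's x, y, z axes.
In Python, from bench import robot gives the robot as it stands. The module is installed in compiled form; this text tells all that it offers.
- The arm moves only by the tool move_arm, never from a script. Its argument "moves" is a list of rows, each an object with "translation": the shift along the tool's x, y, z scaled (see below), a list of three; "yaw": the turn about the tool's z scaled (see below). A call has 1 to 12 rows; each row is the pose to reach, as a shift and turn from the pose commanded when the call began, along the tool's axes at that moment, turning the shorter way round; what a row does not reach only later rows make up. The controller multiplies each number of a shift by 0.5 m and each number of a turn by 360 degrees. A row lasts 1/10 s, in which the tool goes at most 50 mm and 8.59 degrees, less where a joint would pass 70% of its speed; a pose out of reach is approached as far as the arm can. A call with a number of a shift or a turn outside -1 to 1 is refused whole. A call with a gripper value outside its range is refused whole. "gripper" is the opening, from 0 (shut) to 1 (fully open), set as the call begins (left out, the last holds). The fingers move at their own pace and stop on an object; "grip_force" is the grip in N (left out, the last holds). Time passes only in rows, so rows that repeat a pose let the fingers close. It gives the time, the measured TCP pose, the force, the opening and the grip force at its end, in the units of the state.
- robot.read_state(): the state, without advancing time (a new reading comes with each control period).
- robot.snapshot(name): name is "scene" or "top" or "wrist"; returns a dict with "pixels" (384x512x3 uint8, blue, green, red), "intrinsics" (3x3 intrinsics, pixels), "world_from_camera" (4x4, takes a point from camera to world coordinates). Camera axes: x right, y up, looking along -z (the intrinsics and any distortion apply to the point x, -y, -z); pixel columns grow to the right and rows downward; lengths in mm; the calibration is good to about 2 mm. A picture is of the moment at which its call begins. There is no depth.
- robot.finish_job(): hands the job in; it is judged then, once.
The state is a dict: "t": time; "joints": joint angles; "joint_velocities": joint speeds; "joint_efforts": joint torques, N m; "eef_pos": TCP position; "tool_rot": TCP orientation; "wrist_force": force on the tool from outside, world axes, zero at the start; "wrist_torque": the same for the moment, N m; "finger_gap": opening from 0.0 (shut) to 1.0 (fully open); "grasp_force": force on a finger pad.
Only numpy, scipy, OpenCV 4.12 (cv2) and the standard library are available. Lean on these libraries where they do the work, as an engineer would, in place of code of your own. Each camera call takes 0.05 s, during which the arm holds its last target. There are 200 camera calls.

## Task

Pick up the reading tray by its upright grip and carry it to the code reader with the freshly varnished tube lying loose on it. By tilting the tray, roll the tube to the middle so that its coded base shows squarely in the cut-out of the tray's front wall; hold it still there for at least 6 seconds, straight in front of the reader's window, level with it and 65 mm from it, and finish while still holding it there. Do not touch the tube or let it roll off, do not tip the tray steeply, and leave the reader and everything else on the bench alone.

Things in the scene. Friction and masses are not known exactly. Their poses are not given: they have to be found in the camera images.
- tray: Aluminium tray, 0.25 kg. Smooth flat deck 134 mm (x) by 260 mm (y), 5 mm thick. The ends y = -130 and +130 mm are open. Rear rim at x = -65 mm, top at z = 17 mm; front wall at x = +65 mm, top at z = 50 mm, cut down to 17 mm in its middle. A tongue at -x carries the black grip. Origin: centre of the deck's underside; z up, x from grip to deck. Starts flat on the bench, grip to the robot.
- tray_cutout (a point): Middle of the cut-out in the tray's front wall, 62 mm wide along y (-31 to +31 mm); axes as the tray's. In the tray's frame at x = 65, y = 0, z = 35 mm, level with the axis of a tube lying on the deck. The tube is right when its centre is at the tray's y = 0 (the code is 22 mm square in the middle of its base); up to 8 mm off is still well read.
- tray_grip (a point): Middle of the tray's black grip, where the TCP goes; axes as the tray's. In the tray's frame at x = -130, y = 0, z = 45 mm. A flat upright plate 16 mm thick along x, 80 mm along y, z from 5 to 62 mm. Take it from above across the 16 mm, finger pads on its -x and +x faces, with a firm grip (about 50 N).
- tube: White capped tube lying on the tray, 60 mm diameter, 110 mm long, 0.18 kg (a third more or less). It starts at rest on the +y half of the tray. Origin: its centre, 35 mm above the tray's underside; x along its axis, from cap to coded base (+x end); y, z turn as it rolls. Its axis is along the tray's x between rim and front wall, 9 mm of play at each end. Sliding friction about 0.6.
- tube_base (a point): Centre of the tube's flat end with the printed code, 55 mm from the tube's origin. The tube rolls as a solid cylinder: with the tray's +y end raised by a rad it accelerates to the tray's -y at 6.6 m/s2 x (a - f); f, the rolling resistance, is 0.012 to 0.026 rad and opposes the motion (at rest it stays put while |a| < f). On a level tray it rolls on: from 0.1 m/s some 30 to 60 mm.
- reader_window (a point): Centre of the round glass window of the fixed code reader, 170 mm above the bench. The window faces along this frame's -x; z up. The tube belongs with its origin at x = -120 mm, y = 0, z = 0 here (base 65 mm from the window), its +x end towards the window and its axis along this x.
- reader: Code reader on its stand, fixed to the bench: grey box head 66 mm wide, 60 mm high, 68 mm deep behind the window, on an aluminium post 240 mm high with a steel foot plate 10 mm high (from x = 10 to 140 mm, y = -55 to 55 mm). Origin on the bench straight under the window; axes as the window's.
- spare0: white capped tube standing upright, 60 mm diameter, 110 mm tall, 0.18 kg; origin under its foot. A bystander: leave alone.
- spare1: white capped tube standing upright, 60 mm diameter, 110 mm tall, 0.18 kg; origin under its foot. A bystander: leave alone.
- spare2: white capped tube standing upright, 60 mm diameter, 110 mm tall, 0.18 kg; origin under its foot. A bystander: leave alone.
- tape_dispenser: black bench tape dispenser with a roll of clear tape, 150 x 60 mm, 82 mm high; origin under its centre. A bystander between the tray and the reader: leave alone (carry over it).
- tape_roll: cardboard-coloured tape core lying flat, 90 mm diameter, 48 mm high; origin under its centre. A bystander.
- carton_knife: grey safety knife lying flat, 145 x 26 mm, 19 mm high; origin under its centre. A bystander.
- white_box: closed white paperboard box, 100 x 150 mm, 90 mm high; origin under its centre. A bystander.
Not all that is in view belongs to the job. Leave any green look-alike of the tube alone.

How it is judged:
By the outcome, as a careful person would: the job done as asked, in the order asked, and still so for the second after the job is handed in, while the arm keeps its last pose, push and grip.
It also fails if it takes over 72 s, if anything falls off the work surface, if the arm or the gripper's body presses on something with over 40 N, if the wrist force passes 120 N, or if a joint passes its speed limit or range.

## Working session

There is one attempt and no reset: what is moved stays moved. The work goes in short steps, Python scripts to look and compute and a tool call to move; the robot and the scene stay as the last step left them, time stands still between calls to the robot, and variables do not carry over. Pictures are saved under pics/ and viewed, at most 10 in all, crops included, and the job is handed in when it is done.

Besides the shell and the picture viewer there is one more tool, called after "Request:" as name(argument=value, ...), one argument or row to a line, values as JSON. move_arm: Moves the arm, as the interface text tells. Its arguments: {"type":"object","properties":{"moves":{"type":"array"},"gripper":{"type":"number"},"grip_force":{"type":"number"}},"required":["moves"]}

```bash
mkdir -p pics
cat > h.py <<'E'
import numpy as np, cv2
from bench import robot
def snap(n,f=None):
    s=robot.snapshot(n)
    s={k:np.array(s[k]) for k in ("pixels","intrinsics","world_from_camera")}
    if f: cv2.imwrite(f"pics/{f}.png",s["pixels"])
    return s
def toworld(s,uv,z):
    K,T=s["intrinsics"],s["world_from_camera"]
    uv=np.atleast_2d(np.array(uv,float)); d=np.linalg.inv(K)@np.c_[uv,np.ones(len(uv))].T
    d=T[:3,:3]@(d*np.array([[1],[-1],[-1]])); o=T[:3,3:]
    return (o+d*(z-o[2])/d[2]).T
def topix(s,P):
    K,T=s["intrinsics"],s["world_from_camera"]
    c=T[:3,:3].T@(np.atleast_2d(P).T-T[:3,3:]); p=K@(c*np.array([[1],[-1],[-1]]))
    return (p[:2]/p[2]).T
E
python3 - <<'E'
from h import *
a=snap("top","top0"); b=snap("scene","scene0")
np.set_printoptions(precision=3,suppress=True)
for s in (a,b): print(s["intrinsics"],s["world_from_camera"])
st=robot.read_state(); print(st["tool_rot"],st["eef_pos"])
E
```

```text
[[360.355   0.    252.658]
 [  0.    360.355 195.334]
 [  0.      0.      1.   ]] [[   0.001    0.993   -0.114  458.741]
 [  -1.       0.003    0.017   21.177]
 [   0.017    0.114    0.993 1206.282]
 [   0.       0.       0.       1.   ]]
[[421.19    0.    257.553]
 [  0.    421.19  194.08 ]
 [  0.      0.      1.   ]] [[  -0.222   -0.766    0.604 1383.511]
 [   0.975   -0.167    0.148  232.96 ]
 [  -0.012    0.621    0.783 1159.728]
 [   0.       0.       0.       1.   ]]
[[-0.965  0.261 -0.   ]
 [ 0.261  0.965 -0.002]
 [-0.    -0.002 -1.   ]] [143.255 530.386 249.023]
```

View pics/top0.png

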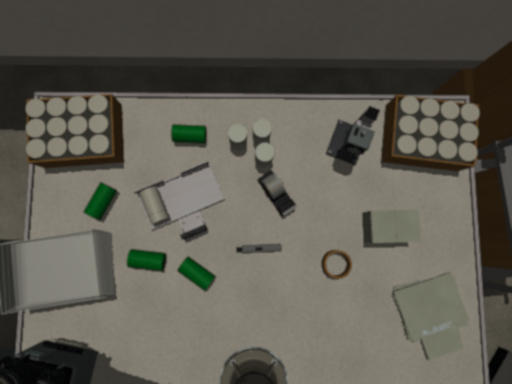

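View pics/scene0.png

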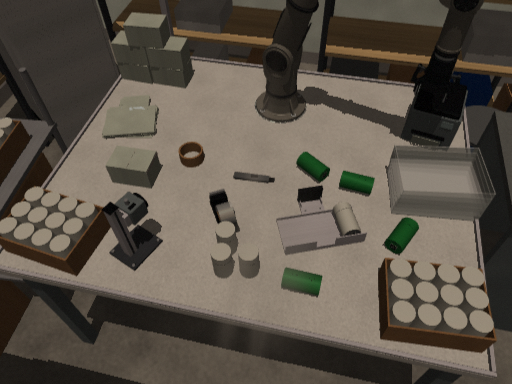

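Run:
```python
from h import *
t=cv2.imread("pics/top0.png"); s=cv2.imread("pics/scene0.png")
f=lambda im,x,y,w=110,h=110:cv2.resize(im[y:y+h,x:x+w],(w*5//2*1,h*5//2),interpolation=cv2.INTER_CUBIC)
A=np.hstack([f(t,130,150),f(t,300,90)]);B=np.hstack([f(s,265,165),f(s,85,180)])
cv2.imwrite("pics/z0.png",cv2.convertScaleAbs(cv2.resize(np.vstack([A,B]),(600,600)),alpha=1.5))
```

```text
(no output)
```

View pics/z0.png

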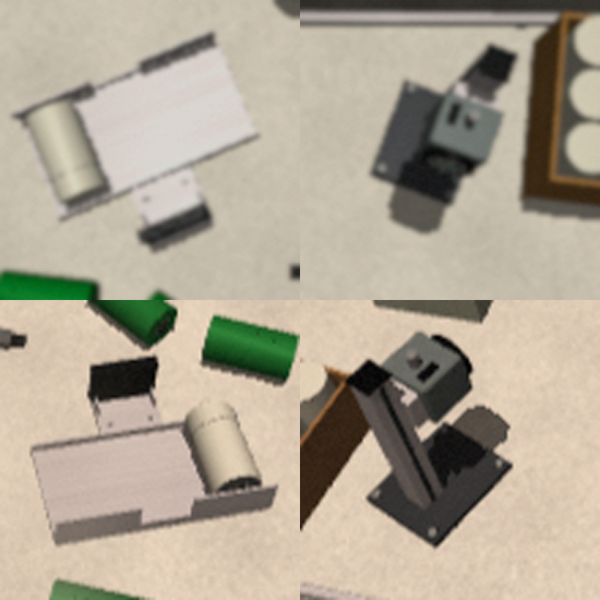

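```bash
cat > fit.py <<'E'
from h import *
from scipy.optimize import least_squares
np.set_printoptions(precision=3,suppress=True)
a=snap("top");b=snap("scene")
def world(p,P):
    c,s=np.cos(p[2]),np.sin(p[2]);P=np.array(P,float)
    return np.c_[p[0]+c*P[:,0]-s*P[:,1],p[1]+s*P[:,0]+c*P[:,1],P[:,2]]
def fit(obs,p0):
    f=lambda p:np.concatenate([(topix(s,world(p,[x for x,_ in o]))-np.array([y for _,y in o])).ravel() for s,o in obs])
    r=least_squares(f,p0,loss="soft_l1");print(r.x);print(f(r.x).reshape(-1,2));return r.x
z=lambda u,v,ox,oy,px,py:((u-px)/2.727+ox-.2,(v-py)/2.727+oy-.2)
T=lambda u,v:z(u,v,130,150,0,0);S=lambda u,v:z(u,v,265,165,0,300)
R=lambda u,v:z(u,v,300,90,300,0);Q=lambda u,v:z(u,v,85,180,300,300)
p=fit([(a,[((67,130,50),T(14,116)),((67,-130,50),T(214,37)),((-67,-130,17),T(258,135)),((-67,130,17),T(62,217))]),
 (b,[((67,-130,0),S(57,543)),((67,130,50),S(277,487)),((-67,-130,17),S(32,450)),((-138,-40,62),S(90,370)),((-138,40,62),S(157,358))])],[500,200,.3])
print("grip",world(p,[(-130,0,45)]), "tube dir pts")
q=fit([(a,[((140,55,10),R(408,82)),((10,55,10),R(372,175))]),
 (b,[((140,55,10),Q(435,545)),((140,-55,10),Q(370,497)),((10,55,10),Q(511,465)),((0,0,170),Q(460,355))])],[600,-200,-.37])
# tube centre in tray y: axis top line z=65 , ends
for uv in (T(52,108),T(83,195)):
    w=toworld(a,uv,50)[0];d=w[:2]-p[:2];c,s=np.cos(p[2]),np.sin(p[2]);print("tube end tray xy",c*d[0]+s*d[1],-s*d[0]+c*d[1])
c,s=np.cos(q[2]),np.sin(q[2]);R_=[c*-120+q[0],s*-120+q[1]];print("tube target",R_)
g=world([*R_,q[2]],[(-130,0,180)]);print("TCP target (tube x=0)",g,np.hypot(*g[0,:2]))
E
python3 fit.py
```

```text
[594.539 243.101   0.401]
[[-2.835 -1.757]
 [-1.097 -3.4  ]
 [-0.934 -0.584]
 [-2.673 -0.036]
 [-1.711 -0.066]
 [-0.402 -0.936]
 [-0.991 -3.171]
 [ 0.013 -2.581]
 [-1.478 -1.579]]
grip [[474.833 192.402  45.   ]] tube dir pts
[ 713.483 -286.953 -157.466]
[[-2.603 -1.646]
 [-2.859 -1.531]
 [-0.328 -0.723]
 [-1.27  -0.795]
 [ 0.91  -1.071]
 [-1.766 -0.785]]
tube end tray xy 49.8007015837573 79.13829818918025
tube end tray xy -59.9876631055874 82.69110088830831
tube target [np.float64(602.3450827804385), np.float64(-241.69551715544316)]
TCP target (tube x=0) [[ 481.945 -192.666  180.   ]] 519.0293480513811
```

```bash
cat > ov.py <<'E'
from h import *
def world(p,P):
    c,s=np.cos(p[2]),np.sin(p[2]);P=np.array(P,float)
    return np.c_[p[0]+c*P[:,0]-s*P[:,1],p[1]+s*P[:,0]+c*P[:,1],P[:,2]+(p[3] if len(p)>3 else 0)]
TL=[[(67,-130,50),(67,130,50)],[(67,-130,0),(67,130,0)],[(67,-130,0),(67,-130,50)],[(67,130,0),(67,130,50)],[(-67,-130,17),(-67,130,17)],[(-138,-40,62),(-138,40,62),(-122,40,62),(-122,-40,62),(-138,-40,62)]]
RL=[[(10,-55,10),(10,55,10),(140,55,10),(140,-55,10),(10,-55,10)],[(0,-33,200),(0,33,200),(68,33,200),(68,-33,200),(0,-33,200)],[(0,-33,140),(0,33,140)]]
def panel(s,p,L,x,y,w=80,h=60,k=5):
    im=cv2.convertScaleAbs(cv2.resize(s["pixels"][y:y+h,x:x+w],None,fx=k,fy=k,interpolation=cv2.INTER_CUBIC),alpha=1.5)
    for l in L:
        q=(topix(s,world(p,l))+.5-[x,y])*k
        cv2.polylines(im,[np.round(q).astype(int)],False,(0,0,255),1)
    return im
E
python3 - <<'E'
from ov import *
r=robot.snapshot("top");print(r.keys())
a=snap("top");b=snap("scene")
p=[594.5,243.1,.401];q=[713.5,-287,-.386]
A=np.hstack([panel(a,p,TL,130,158,100,85,4),panel(a,q,RL,320,100,80,85,4)]);B=np.hstack([panel(b,p,TL,270,180,100,85,4),panel(b,q,RL,100,190,80,85,4)])
im=np.vstack([A,B]);cv2.imwrite("pics/ov0.png",im[:600] if im.shape[0]<=600 else cv2.resize(im,None,fx=.88,fy=.88));print(im.shape)
E
```

```text
dict_keys(['pixels', 'intrinsics', 'world_from_camera'])
(680, 720, 3)
```

View pics/ov0.png

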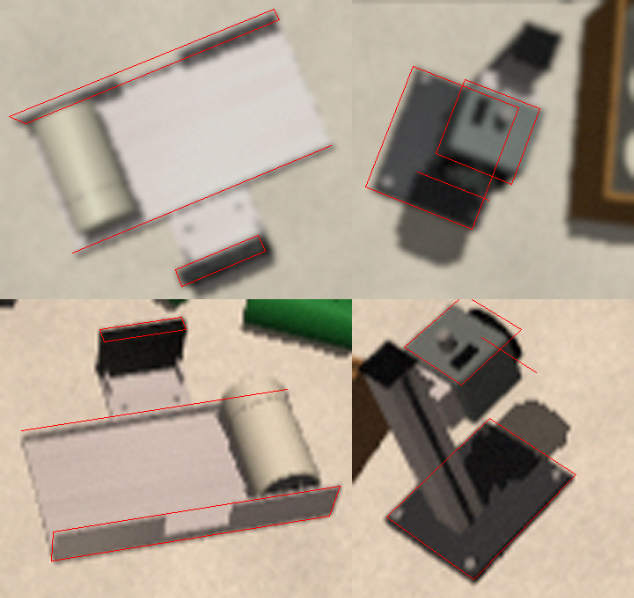

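Request:
move_arm(
  moves=[
    {"translation": [-0.08, -0.048, 0.01], "yaw": 0.014},
    {"translation": [-0.16, -0.096, 0.02], "yaw": 0.028},
    {"translation": [-0.24, -0.144, 0.03], "yaw": 0.043},
    {"translation": [-0.32, -0.192, 0.04], "yaw": 0.057},
    {"translation": [-0.4, -0.24, 0.05], "yaw": 0.071},
    {"translation": [-0.48, -0.288, 0.06], "yaw": 0.085},
    {"translation": [-0.56, -0.336, 0.07], "yaw": 0.099},
    {"translation": [-0.64, -0.384, 0.08], "yaw": 0.113},
    {"translation": [-0.72, -0.432, 0.09], "yaw": 0.128},
    {"translation": [-0.78, -0.46, 0.1], "yaw": 0.139},
    {"translation": [-0.817, -0.481, 0.1], "yaw": 0.1442},
    {"translation": [-0.817, -0.481, 0.1], "yaw": 0.1442},
  ],
  gripper=1,
)

```text
t: 1.55
eef_pos: [477.5, 188.4, 200.1]
tool_rot: [[-0.384, 0.924, 0.002], [0.924, 0.384, -0.002], [-0.003, 0.001, -1.0]]
wrist_force: [-0.0, -0.2, 0.1]
finger_gap: 1.002
grasp_force: 0.0
```

Run:
```python
from ov import *
np.set_printoptions(precision=3,suppress=True)
w=snap("wrist");p=[594.5,243.1,.401]
st=robot.read_state();print(st["t"],st["eef_pos"],st["tool_rot"],st["joints"]);print(w["intrinsics"],w["world_from_camera"])
cv2.imwrite("pics/w1.png",panel(w,p,TL,0,0,512,384,1.5))
```

```text
1.6 [475.773 190.958 199.971] [[-0.387  0.922  0.   ]
 [ 0.922  0.387 -0.   ]
 [-0.    -0.    -1.   ]] [-0.764  0.281  0.434  1.706 -0.126  1.182  0.101]
[[279.682   0.    256.828]
 [  0.    279.682 191.193]
 [  0.      0.      1.   ]] [[  0.924  -0.367  -0.111 449.543]
 [  0.383   0.884   0.266 255.728]
 [  0.     -0.288   0.958 323.166]
 [  0.      0.      0.      1.   ]]
```

View pics/w1.png

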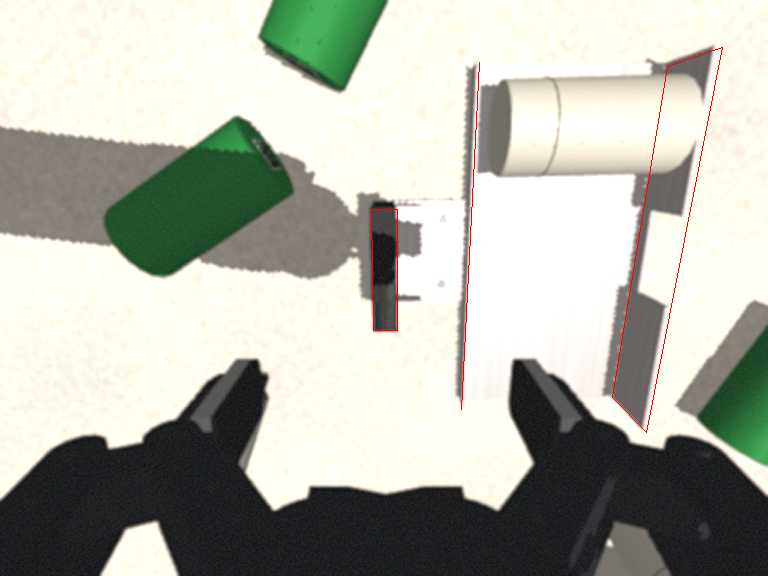

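Run:
```python
from ov import *
from scipy.optimize import least_squares
np.set_printoptions(precision=3,suppress=True)
w=snap("wrist");cv2.imwrite("pics/w2.png",w["pixels"])
D=[((-67,130,17),(469,67)),((-67,-130,17),(459,405)),((67,130,50),(716,48)),((67,-130,50),(641,431)),((-138,40,62),(371,203)),((-122,40,62),(397,203)),((-138,-40,62),(373,331)),((-122,-40,62),(398,331))]
uv=np.array([d[1] for d in D])/1.5-.5
f=lambda p:(topix(w,world(p,[d[0] for d in D]))-uv).ravel()
r=least_squares(f,[594,243,.4],loss="soft_l1");print(r.x,f(r.x).reshape(-1,2));p=r.x
print("grip",world(p,[(-130,0,45)]))
# tube: silhouette long edges, tray y
for uv in ((520,128),(680,122)):
    v=toworld(w,np.array(uv)/1.5-.5,35)[0];d=v[:2]-p[:2];c,s=np.cos(p[2]),np.sin(p[2]);print("tube",c*d[0]+s*d[1],-s*d[0]+c*d[1])
```

```text
[591.258 246.043   0.404] [[ 5.563 -3.217]
 [ 0.723  2.603]
 [ 2.814 -0.432]
 [ 2.265  0.952]
 [-1.304  3.956]
 [-1.307  3.835]
 [-1.166 -0.84 ]
 [-1.913 -0.939]]
grip [[471.743 194.896  45.   ]]
tube -40.96984254900083 87.9944055162994
tube 61.302733634044365 90.88671275046593
```

Request:
move_arm(
  moves=[
    {"translation": [0.002, -0.001, 0.07]},
    {"translation": [0.005, -0.003, 0.14]},
    {"translation": [0.005, -0.003, 0.2]},
    {"translation": [0.005, -0.003, 0.25]},
    {"translation": [0.005, -0.003, 0.28]},
    {"translation": [0.005, -0.003, 0.3]},
    {"translation": [0.005, -0.003, 0.31]},
    {"translation": [0.005, -0.003, 0.31]},
    {"translation": [0.005, -0.003, 0.31]},
  ],
  gripper=1,
)

```text
invalid input
```

Request:
move_arm(
  moves=[
    {"translation": [0, 0, 0]},
    {"translation": [0, 0, 0]},
    {"translation": [0, 0, 0]},
    {"translation": [0, 0, 0]},
    {"translation": [0, 0, 0]},
    {"translation": [0, 0, 0]},
    {"translation": [0, 0, 0]},
    {"translation": [0, 0, 0]},
    {"translation": [0, 0, 0]},
    {"translation": [0, 0, 0]},
  ],
  gripper=0,
  grip_force=60,
)

```text
invalid input
```

Run:
```python
from ov import *
w=snap("wrist","w3")
p=[592,245.5,.404]
cv2.imwrite("pics/w3v.png",panel(w,p,TL,0,0,512,384,1.2))
s=robot.read_state();print({k:np.round(s[k],3) for k in ("t","eef_pos","finger_gap","grasp_force","wrist_force","joints")})
```

```text
{'t': np.float64(1.7), 'eef_pos': array([474.135, 193.725, 199.915]), 'finger_gap': np.float64(1.001), 'grasp_force': np.float64(0.0), 'wrist_force': array([-1.198,  0.913, -0.008]), 'joints': array([-0.766,  0.28 ,  0.431,  1.707, -0.127,  1.182,  0.101])}
```

View pics/w3v.png

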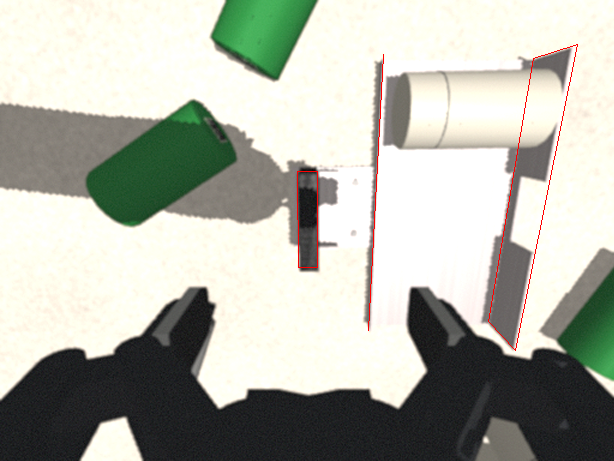

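Request:
move_arm(
  moves=[
    {"translation": [0.002, -0.001, 0.07], "yaw": 0},
    {"translation": [0.005, -0.003, 0.14], "yaw": 0},
    {"translation": [0.005, -0.003, 0.2], "yaw": 0},
    {"translation": [0.005, -0.003, 0.25], "yaw": 0},
    {"translation": [0.005, -0.003, 0.28], "yaw": 0},
    {"translation": [0.005, -0.003, 0.3], "yaw": 0},
    {"translation": [0.005, -0.003, 0.31], "yaw": 0},
    {"translation": [0.005, -0.003, 0.31], "yaw": 0},
    {"translation": [0.005, -0.003, 0.31], "yaw": 0},
  ],
  gripper=1,
)

```text
t: 2.6
eef_pos: [473.2, 194.7, 45.8]
tool_rot: [[-0.391, 0.92, 0.001], [0.92, 0.391, 0.001], [0.0, 0.002, -1.0]]
wrist_force: [0.7, -0.2, 0.3]
finger_gap: 0.999
grasp_force: 0.0
```

Request:
move_arm(
  moves=[
    {"translation": [0, 0, 0], "yaw": 0},
    {"translation": [0, 0, 0], "yaw": 0},
    {"translation": [0, 0, 0], "yaw": 0},
    {"translation": [0, 0, 0], "yaw": 0},
    {"translation": [0, 0, 0], "yaw": 0},
    {"translation": [0, 0, 0], "yaw": 0},
    {"translation": [0, 0, 0], "yaw": 0},
    {"translation": [0, 0, 0], "yaw": 0},
    {"translation": [0, 0, 0], "yaw": 0},
    {"translation": [0, 0, 0], "yaw": 0},
  ],
  gripper=0,
  grip_force=60,
)

```text
t: 3.6
eef_pos: [473.0, 194.3, 45.3]
tool_rot: [[-0.391, 0.921, 0.001], [0.921, 0.391, 0.0], [0.0, 0.001, -1.0]]
wrist_force: [0.5, 0.7, 4.5]
finger_gap: 0.179
grasp_force: 59.2
```

Run:
```python
from ov import *
w=snap("wrist","w4");snap("top","t4");snap("scene","s4")
s=robot.read_state();print({k:np.round(s[k],3) for k in ("t","eef_pos","tool_rot","finger_gap","grasp_force","wrist_force","wrist_torque","joints")})
print(w["world_from_camera"])
p=[592,245.5,.404]
cv2.imwrite("pics/w4v.png",panel(w,p,TL,0,0,512,384,1.2))
```

```text
{'t': np.float64(3.75), 'eef_pos': array([473.069, 194.259,  45.338]), 'tool_rot': array([[-0.39 ,  0.921,  0.001],
       [ 0.921,  0.39 ,  0.   ],
       [ 0.   ,  0.001, -1.   ]]), 'finger_gap': np.float64(0.18), 'grasp_force': np.float64(59.33), 'wrist_force': array([0.394, 0.371, 4.458]), 'wrist_torque': array([0.064, 0.114, 0.205]), 'joints': array([-0.719,  0.467,  0.382,  1.884, -0.229,  0.832,  0.183])}
[[ 9.20726568e-01 -3.73896258e-01 -1.11643068e-01  4.44743441e+02]
 [ 3.90208270e-01  8.82459710e-01  2.62683015e-01  2.61063173e+02]
 [ 3.04313619e-04 -2.85423279e-01  9.58401512e-01  1.68664836e+02]
 [ 0.00000000e+00  0.00000000e+00  0.00000000e+00  1.00000000e+00]]
```

View pics/w4v.png

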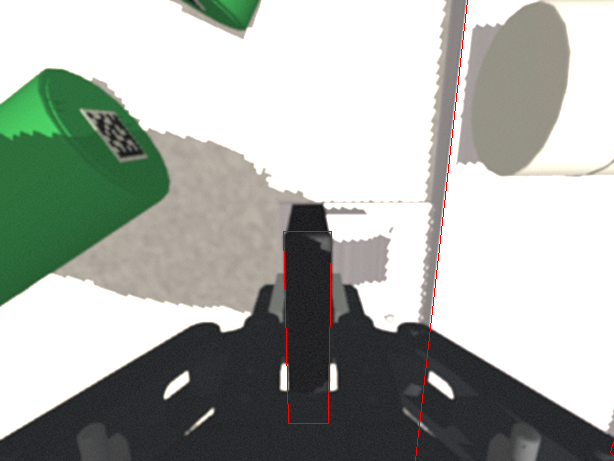

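```bash
cat > tube.py <<'E'
from ov import *
def pose(st):
    e=np.array(st["eef_pos"]);R=np.array(st["tool_rot"]);a=np.arctan2(R[1,1],R[0,1])
    return [e[0]+130*np.cos(a)-.5,e[1]+130*np.sin(a),a,e[2]-45.3]
ys=np.arange(-150,150.5,1.);xs=np.arange(-45,46,3.)
def prof(s,p,x0=-45,x1=45):
    xs=np.arange(x0,x1,3.);X,Y=np.meshgrid(xs,ys)
    uv=topix(s,world(p,np.c_[X.ravel(),Y.ravel(),np.full(X.size,35.)])).reshape(*X.shape,2).astype(np.float32)
    im=cv2.remap(s["pixels"],uv[...,0],uv[...,1],cv2.INTER_LINEAR).astype(float)
    return np.median(im,axis=1)
def locate(s,p,show=False):
    m=prof(s,p); q=m[:,2]/m[:,0].clip(1)   # R/B
    if show: print(np.c_[ys,m,q][::10].round(2))
    k=np.convolve(q,np.r_[-np.ones(30),np.ones(60),-np.ones(30)]/60,"same")
    k[np.abs(ys)>110]=-9;i=k.argmax();return ys[i],k[i]
def look(cams=("top","scene")):
    for c in cams:
        st=robot.read_state();s=snap(c);print(c,locate(s,pose(st)))
    st=robot.read_state();print({k:np.round(st[k],3) for k in("t","eef_pos","grasp_force","wrist_torque")},"yaw",pose(st)[2], "tilt",np.array(st["tool_rot"])[2,:2])
E
python3 - <<'E'
from tube import *
st=robot.read_state();p=pose(st);print(p)
for c,f in(("top","t4"),("scene","s4")):
    s=robot.snapshot(c);s=dict(pixels=cv2.imread(f"pics/{f}.png"),intrinsics=np.array(s["intrinsics"]),world_from_camera=np.array(s["world_from_camera"]))
    print(c,locate(s,p,True))
E
```

```text
[np.float64(592.2483493611371), np.float64(245.02148479690948), np.float64(0.4011567861030706), np.float64(0.03819242362463626)]
[[-150.    122.    134.5   140.5     1.15]
 [-140.    122.    134.    139.5     1.14]
 [-130.    140.5   145.    150.      1.07]
 [-120.    143.    146.5   152.      1.06]
 [-110.    142.5   146.5   152.      1.07]
 [-100.    142.5   147.    152.      1.07]
 [ -90.    143.    147.    152.      1.06]
 [ -80.    143.    147.    152.      1.06]
 [ -70.    143.    147.5   152.      1.06]
 [ -60.    144.    148.    152.      1.06]
 [ -50.    144.    148.    152.      1.06]
 [ -40.    144.    148.    152.      1.06]
 [ -30.    143.5   147.    152.      1.06]
 [ -20.    143.    146.5   152.      1.06]
 [ -10.    142.5   146.    152.      1.07]
 [   0.    141.    145.    152.      1.08]
 [  10.    140.    144.    151.      1.08]
 [  20.    140.    144.    150.      1.07]
 [  30.    139.    143.    150.      1.08]
 [  40.    139.    142.    149.      1.07]
 [  50.    109.    112.5   118.      1.08]
 [  60.     83.     94.     97.      1.17]
 [  70.    107.    121.  
[... 1110 characters left out ...]
 10.    121.    127.5   141.      1.17]
 [  20.    119.    126.    139.      1.17]
 [  30.    120.    126.    140.      1.17]
 [  40.    120.    126.    140.      1.17]
 [  50.     56.5    60.     66.      1.17]
 [  60.     65.     76.     83.      1.28]
 [  70.     97.    112.    122.      1.26]
 [  80.    114.    131.    143.      1.25]
 [  90.    123.    141.    153.      1.24]
 [ 100.    121.    140.    151.5     1.25]
 [ 110.    108.    124.    135.      1.25]
 [ 120.    116.    130.5   143.      1.23]
 [ 130.    125.    140.    153.5     1.23]
 [ 140.    124.    139.    153.      1.23]
 [ 150.    124.5   140.    153.      1.23]]
scene (np.float64(110.0), np.float64(0.3926138937997115))
```

```bash
cat >> tube.py <<'E'
def locate(s,p,show=False):
    m=prof(s,p); r=m[:,1]/m[:,0].clip(1); v=cv2.GaussianBlur(r,(1,5),0).ravel()
    deck=np.percentile(v[np.abs(ys)<125],25); i=(v>deck+.045)&(np.abs(ys)<128)
    n,l=cv2.connectedComponents(i.astype(np.uint8)); 
    if n<2: return None
    j=max(range(1,n),key=lambda j:(l.ravel()==j).sum()); y=ys[l.ravel()==j]; return y[0],y[-1],(y[0]+y[-1])/2
E
python3 - <<'E'
from tube import *
look()
E
```

```text
top (np.float64(54.0), np.float64(113.0), np.float64(83.5))
scene (np.float64(55.0), np.float64(127.0), np.float64(91.0))
{'t': np.float64(3.95), 'eef_pos': array([473.049, 194.261,  45.332]), 'grasp_force': np.float64(59.359), 'wrist_torque': array([0.057, 0.033, 0.175])} yaw 0.4011510424148413 tilt [0.0001425  0.00085518]
```

Request:
move_arm(
  moves=[
    {"translation": [0, 0, 0], "yaw": 0},
    {"translation": [0, 0, -0.002], "yaw": 0},
    {"translation": [0, 0, -0.006], "yaw": 0},
    {"translation": [0, 0, -0.01], "yaw": 0},
    {"translation": [0, 0, -0.014], "yaw": 0},
    {"translation": [0, 0, -0.018], "yaw": 0},
    {"translation": [0, 0, -0.02], "yaw": 0},
    {"translation": [0, 0, -0.02], "yaw": 0},
  ],
  gripper=0,
  grip_force=80,
)

```text
t: 4.75
eef_pos: [472.7, 194.0, 55.1]
tool_rot: [[-0.39, 0.921, 0.0], [0.921, 0.39, -0.0], [-0.0, 0.0, -1.0]]
wrist_force: [-0.4, 0.2, -4.1]
finger_gap: 0.178
grasp_force: 77.9
```

Run:
```python
from tube import *
look();look()
```

```text
top (np.float64(54.0), np.float64(113.0), np.float64(83.5))
scene (np.float64(55.0), np.float64(127.0), np.float64(91.0))
{'t': np.float64(4.85), 'eef_pos': array([472.656, 194.001,  54.98 ]), 'grasp_force': np.float64(77.867), 'wrist_torque': array([-0.303,  0.293,  0.006])} yaw 0.40099748764815735 tilt [ 1.40688038e-05 -9.41021515e-05]
top (np.float64(54.0), np.float64(113.0), np.float64(83.5))
scene (np.float64(54.0), np.float64(127.0), np.float64(90.5))
{'t': np.float64(4.95), 'eef_pos': array([472.598, 193.983,  54.93 ]), 'grasp_force': np.float64(77.868), 'wrist_torque': array([-0.262,  0.288, -0.029])} yaw 0.40106227992489213 tilt [-3.32749726e-05 -2.66795718e-04]
```

Request:
move_arm(
  moves=[
    {"translation": [0, 0, -0.005], "yaw": 0},
    {"translation": [0, 0, -0.02], "yaw": 0},
    {"translation": [0, 0, -0.05], "yaw": 0},
    {"translation": [0, 0, -0.085], "yaw": 0},
    {"translation": [0, 0, -0.12], "yaw": 0},
    {"translation": [0, 0, -0.155], "yaw": 0},
    {"translation": [0, 0, -0.19], "yaw": 0},
    {"translation": [0, 0, -0.225], "yaw": 0},
    {"translation": [0, 0, -0.255], "yaw": 0},
    {"translation": [0, 0, -0.28], "yaw": 0},
    {"translation": [0, 0, -0.295], "yaw": 0},
    {"translation": [0, 0, -0.3], "yaw": 0},
  ],
)

```text
t: 6.15
eef_pos: [473.1, 194.1, 206.0]
tool_rot: [[-0.39, 0.921, 0.001], [0.921, 0.39, 0.001], [0.0, 0.002, -1.0]]
wrist_force: [0.6, -0.9, -3.4]
finger_gap: 0.175
grasp_force: 78.2
```

```bash
cat > swing.py <<'E'
import json,sys
from tube import *
def rows(phis):
    st=robot.read_state();P=np.array(st["eef_pos"])[:2];R=np.array(st["tool_rot"])[:2,:2];out=[]
    for f in phis:
        c,s=np.cos(f),np.sin(f);d=(np.array([[c,-s],[s,c]])@P-P)@R/500
        out.append({"translation":[round(d[0],4),round(d[1],4),0],"yaw":round(-f/(2*np.pi),4)})
    return out
E
python3 - <<'E'
from swing import *
look();look(("top",))
k=np.arange(1,20);ph=-np.cumsum(.008*.1*k)/.640
print(json.dumps(rows(ph[:12])));h=ph[12:]-ph[11];print(json.dumps(rows(list(h)+[h[-1]]*5)))
E
```

```text
top (np.float64(54.0), np.float64(114.0), np.float64(84.0))
scene (np.float64(53.0), np.float64(127.0), np.float64(90.0))
{'t': np.float64(6.25), 'eef_pos': array([472.601, 194.06 , 204.996]), 'grasp_force': np.float64(78.203), 'wrist_torque': array([-0.255,  0.297,  0.016])} yaw 0.4010875238925972 tilt [ 8.51310570e-05 -8.12591181e-05]
top (np.float64(54.0), np.float64(114.0), np.float64(84.0))
{'t': np.float64(6.3), 'eef_pos': array([472.288, 193.918, 204.49 ]), 'grasp_force': np.float64(78.191), 'wrist_torque': array([-0.281,  0.335, -0.01 ])} yaw 0.4011122960710805 tilt [-5.50648891e-05 -1.14726206e-03]
[{"translation": [-0.0013, -0.0, 0], "yaw": 0.0002}, {"translation": [-0.0038, -0.0001, 0], "yaw": 0.0006}, {"translation": [-0.0077, -0.0001, 0], "yaw": 0.0012}, {"translation": [-0.0128, -0.0002, 0], "yaw": 0.002}, {"translation": [-0.0191, -0.0004, 0], "yaw": 0.003}, {"translation": [-0.0268, -0.0007, 0], "yaw": 0.0042}, {"translation": [-0.0357, -0.001, 0], "yaw": 0.0056}, {"translation": [-0.0459, -0.0016, 0], "yaw": 0.0072}, {"translation": [-0.0574, -0.0023, 0], "yaw": 0.009}, {"translation": [-0.0701, -0.0032, 0], "yaw": 0.0109}, {"translation": [-0.0841, -0.0044, 0], "yaw": 0.0131}, {"translation": [-0.0993, -0.006, 0], "yaw": 0.0155}]
[{"translation": [-0.0166, -0.0003, 0], "yaw": 0.0026}, {"translation": [-0.0344, -0.001, 0], "yaw": 0.0054}, {"translation": [-0.0536, -0.002, 0], "yaw": 0.0084}, {"translation": [-0.0739, -0.0035, 0], "yaw": 0.0115}, {"translation": [-0.0955, -0.0056, 0], "yaw": 0.0149}, {"translation": [-0.1183, -0.0083, 0], "yaw": 0.0185}, {"translation": [-0.1424, -0.0116, 0], "yaw": 0.0223}, {"translation": [-0.1424, -0.0116, 0], "yaw": 0.0223}, {"translation": [-0.1424, -0.0116, 0], "yaw": 0.0223}, {"translation": [-0.1424, -0.0116, 0], "yaw": 0.0223}, {"translation": [-0.1424, -0.0116, 0], "yaw": 0.0223}, {"translation": [-0.1424, -0.0116, 0], "yaw": 0.0223}]
```

Request:
move_arm(
  moves=[
    {"translation": [-0.0013, 0, 0], "yaw": 0.0002},
    {"translation": [-0.0038, -0.0001, 0], "yaw": 0.0006},
    {"translation": [-0.0077, -0.0001, 0], "yaw": 0.0012},
    {"translation": [-0.0128, -0.0002, 0], "yaw": 0.002},
    {"translation": [-0.0191, -0.0004, 0], "yaw": 0.003},
    {"translation": [-0.0268, -0.0007, 0], "yaw": 0.0042},
    {"translation": [-0.0357, -0.001, 0], "yaw": 0.0056},
    {"translation": [-0.0459, -0.0016, 0], "yaw": 0.0072},
    {"translation": [-0.0574, -0.0023, 0], "yaw": 0.009},
    {"translation": [-0.0701, -0.0032, 0], "yaw": 0.0109},
    {"translation": [-0.0841, -0.0044, 0], "yaw": 0.0131},
    {"translation": [-0.0993, -0.006, 0], "yaw": 0.0155},
  ],
)

```text
t: 7.5
eef_pos: [489.5, 146.5, 205.0]
tool_rot: [[-0.298, 0.955, 0.0], [0.955, 0.298, -0.0], [-0.0, 0.0, -1.0]]
wrist_force: [-1.3, -0.3, -3.9]
finger_gap: 0.176
grasp_force: 78.2
```

Request:
move_arm(
  moves=[
    {"translation": [-0.0166, -0.0003, 0], "yaw": 0.0026},
    {"translation": [-0.0344, -0.001, 0], "yaw": 0.0054},
    {"translation": [-0.0536, -0.002, 0], "yaw": 0.0084},
    {"translation": [-0.0739, -0.0035, 0], "yaw": 0.0115},
    {"translation": [-0.0955, -0.0056, 0], "yaw": 0.0149},
    {"translation": [-0.1183, -0.0083, 0], "yaw": 0.0185},
    {"translation": [-0.1424, -0.0116, 0], "yaw": 0.0223},
    {"translation": [-0.1424, -0.0116, 0], "yaw": 0.0223},
    {"translation": [-0.1424, -0.0116, 0], "yaw": 0.0223},
    {"translation": [-0.1424, -0.0116, 0], "yaw": 0.0223},
    {"translation": [-0.1424, -0.0116, 0], "yaw": 0.0223},
    {"translation": [-0.1424, -0.0116, 0], "yaw": 0.0223},
  ],
)

```text
t: 8.7
eef_pos: [505.0, 78.2, 204.9]
tool_rot: [[-0.164, 0.986, -0.0], [0.986, 0.164, 0.0], [0.0, -0.0, -1.0]]
wrist_force: [0.7, 0.5, -3.9]
finger_gap: 0.173
grasp_force: 78.3
```

Run:
```python
from swing import *
look();look();look(("top",));look(("top",))
```

```text
top (np.float64(16.0), np.float64(73.0), np.float64(44.5))
scene (np.float64(16.0), np.float64(74.0), np.float64(45.0))
{'t': np.float64(8.8), 'eef_pos': array([505.015,  77.93 , 204.984]), 'grasp_force': np.float64(78.249), 'wrist_torque': array([-0.157,  0.39 ,  0.034])} yaw 0.16435764731816233 tilt [ 1.83569600e-04 -1.79647669e-05]
top (np.float64(12.0), np.float64(68.0), np.float64(40.0))
scene (np.float64(12.0), np.float64(70.0), np.float64(41.0))
{'t': np.float64(8.9), 'eef_pos': array([505.049,  77.692, 204.999]), 'grasp_force': np.float64(78.249), 'wrist_torque': array([-0.082,  0.357, -0.017])} yaw 0.16388347927529417 tilt [1.11263761e-04 3.11521781e-05]
top (np.float64(8.0), np.float64(65.0), np.float64(36.5))
{'t': np.float64(8.95), 'eef_pos': array([505.052,  77.614, 204.998]), 'grasp_force': np.float64(78.248), 'wrist_torque': array([-0.102,  0.433,  0.014])} yaw 0.16374922411424894 tilt [ 5.88496659e-05 -8.10527806e-07]
top (np.float64(7.0), np.float64(64.0), np.float64(35.5))
{'t': np.float64(9.0), 'eef_pos': array([505.056,  77.589, 205.005]), 'grasp_force': np.float64(78.248), 'wrist_torque': array([-0.161,  0.408, -0.038])} yaw 0.16369403094110418 tilt [8.50251131e-05 1.85910460e-06]
```

Run:
```python
from swing import *
for i in range(10):
    st=robot.read_state();print(round(st["t"],2),locate(snap("top"),pose(st)))
look(("scene",))
```

```text
9.0 (np.float64(5.0), np.float64(62.0), np.float64(33.5))
9.05 (np.float64(5.0), np.float64(61.0), np.float64(33.0))
9.1 (np.float64(4.0), np.float64(61.0), np.float64(32.5))
9.15 (np.float64(4.0), np.float64(61.0), np.float64(32.5))
9.2 (np.float64(4.0), np.float64(61.0), np.float64(32.5))
9.25 (np.float64(4.0), np.float64(61.0), np.float64(32.5))
9.3 (np.float64(4.0), np.float64(61.0), np.float64(32.5))
9.35 (np.float64(4.0), np.float64(61.0), np.float64(32.5))
9.4 (np.float64(4.0), np.float64(61.0), np.float64(32.5))
9.45 (np.float64(4.0), np.float64(61.0), np.float64(32.5))
scene (np.float64(6.0), np.float64(64.0), np.float64(35.0))
{'t': np.float64(9.55), 'eef_pos': array([505.087,  77.492, 205.015]), 'grasp_force': np.float64(78.249), 'wrist_torque': array([-0.112,  0.427, -0.008])} yaw 0.16351609821948943 tilt [5.80304189e-05 5.30707218e-05]
```

Run:
```python
from swing import *
st=robot.read_state();P=np.array(st["eef_pos"])[:2];Rt=np.array(st["tool_rot"])[:2,:2];y0=pose(st)[2];r0=np.hypot(*P);a0=np.arctan2(P[1],P[0])
r1,a1,y1=507,-.380,-.386
v=np.r_[np.arange(1,15)*.008,[.12]*22];u=np.r_[0,np.cumsum(v)/v.sum()]
pos=np.array([(r0+(r1-r0)*x)*np.array([np.cos(a0+(a1-a0)*x),np.sin(a0+(a1-a0)*x)]) for x in u]);yaw=y0+(y1-y0)*u
ctr=pos+130*np.c_[np.cos(yaw),np.sin(yaw)]
d=np.diff(ctr,axis=0);print(np.round((-np.sin(yaw[1:])*d[:,0]+np.cos(yaw[1:])*d[:,1])/.1,3)[[0,1,13,14,20,35]])
for c in range(3):
    i=12*c;f=yaw[i]-y0;R=np.array([[np.cos(f),-np.sin(f)],[np.sin(f),np.cos(f)]])@Rt
    print(json.dumps([{"translation":[*np.round((pos[j]-pos[i])@R/500,4),0],"yaw":round(-(yaw[j]-yaw[i])/2/np.pi,4)} for j in range(i+1,i+13)]))
```

```text
[  -7.893  -15.786 -110.367 -118.227 -118.079 -117.703]
[{"translation": [-0.0013, -0.0, 0], "yaw": 0.0002}, {"translation": [-0.0038, -0.0001, 0], "yaw": 0.0006}, {"translation": [-0.0075, -0.0002, 0], "yaw": 0.0012}, {"translation": [-0.0125, -0.0004, 0], "yaw": 0.002}, {"translation": [-0.0187, -0.0007, 0], "yaw": 0.003}, {"translation": [-0.0262, -0.001, 0], "yaw": 0.0042}, {"translation": [-0.035, -0.0015, 0], "yaw": 0.0056}, {"translation": [-0.045, -0.0022, 0], "yaw": 0.0072}, {"translation": [-0.0562, -0.003, 0], "yaw": 0.009}, {"translation": [-0.0686, -0.0041, 0], "yaw": 0.0111}, {"translation": [-0.0823, -0.0055, 0], "yaw": 0.0133}, {"translation": [-0.0972, -0.0072, 0], "yaw": 0.0157}]
[{"translation": [-0.0162, -0.0005, 0], "yaw": 0.0026}, {"translation": [-0.0337, -0.0013, 0], "yaw": 0.0054}, {"translation": [-0.0524, -0.0025, 0], "yaw": 0.0084}, {"translation": [-0.071, -0.0041, 0], "yaw": 0.0115}, {"translation": [-0.0896, -0.006, 0], "yaw": 0.0145}, {"translation": [-0.1082, -0.0083, 0], "yaw": 0.0175}, {"translation": [-0.1267, -0.0108, 0], "yaw": 0.0205}, {"transla
[... 220 characters left out ...]
ion": [-0.2184, -0.0288, 0], "yaw": 0.0356}]
[{"translation": [-0.0187, -0.0005, 0], "yaw": 0.003}, {"translation": [-0.0373, -0.0013, 0], "yaw": 0.006}, {"translation": [-0.0559, -0.0024, 0], "yaw": 0.009}, {"translation": [-0.0745, -0.0039, 0], "yaw": 0.0121}, {"translation": [-0.0931, -0.0058, 0], "yaw": 0.0151}, {"translation": [-0.1116, -0.0079, 0], "yaw": 0.0181}, {"translation": [-0.1301, -0.0104, 0], "yaw": 0.0211}, {"translation": [-0.1485, -0.0133, 0], "yaw": 0.0241}, {"translation": [-0.1668, -0.0165, 0], "yaw": 0.0271}, {"translation": [-0.1851, -0.02, 0], "yaw": 0.0302}, {"translation": [-0.2033, -0.0239, 0], "yaw": 0.0332}, {"translation": [-0.2215, -0.0281, 0], "yaw": 0.0362}]
```

Request:
move_arm(
  moves=[
    {"translation": [-0.0013, 0, 0], "yaw": 0.0002},
    {"translation": [-0.0038, -0.0001, 0], "yaw": 0.0006},
    {"translation": [-0.0075, -0.0002, 0], "yaw": 0.0012},
    {"translation": [-0.0125, -0.0004, 0], "yaw": 0.002},
    {"translation": [-0.0187, -0.0007, 0], "yaw": 0.003},
    {"translation": [-0.0262, -0.001, 0], "yaw": 0.0042},
    {"translation": [-0.035, -0.0015, 0], "yaw": 0.0056},
    {"translation": [-0.045, -0.0022, 0], "yaw": 0.0072},
    {"translation": [-0.0562, -0.003, 0], "yaw": 0.009},
    {"translation": [-0.0686, -0.0041, 0], "yaw": 0.0111},
    {"translation": [-0.0823, -0.0055, 0], "yaw": 0.0133},
    {"translation": [-0.0972, -0.0072, 0], "yaw": 0.0157},
  ],
)

```text
t: 10.75
eef_pos: [509.5, 28.3, 205.0]
tool_rot: [[-0.064, 0.998, 0.0], [0.998, 0.064, 0.0], [0.0, 0.0, -1.0]]
wrist_force: [0.0, -0.3, -3.1]
finger_gap: 0.175
grasp_force: 78.3
```

Request:
move_arm(
  moves=[
    {"translation": [-0.0162, -0.0005, 0], "yaw": 0.0026},
    {"translation": [-0.0337, -0.0013, 0], "yaw": 0.0054},
    {"translation": [-0.0524, -0.0025, 0], "yaw": 0.0084},
    {"translation": [-0.071, -0.0041, 0], "yaw": 0.0115},
    {"translation": [-0.0896, -0.006, 0], "yaw": 0.0145},
    {"translation": [-0.1082, -0.0083, 0], "yaw": 0.0175},
    {"translation": [-0.1267, -0.0108, 0], "yaw": 0.0205},
    {"translation": [-0.1452, -0.0138, 0], "yaw": 0.0235},
    {"translation": [-0.1636, -0.017, 0], "yaw": 0.0265},
    {"translation": [-0.1819, -0.0206, 0], "yaw": 0.0296},
    {"translation": [-0.2002, -0.0245, 0], "yaw": 0.0326},
    {"translation": [-0.2184, -0.0288, 0], "yaw": 0.0356},
  ],
)

```text
t: 11.95
eef_pos: [502.0, -81.7, 205.0]
tool_rot: [[0.16, 0.987, 0.0], [0.987, -0.16, -0.0], [0.0, 0.0, -1.0]]
wrist_force: [-0.1, -0.6, -4.7]
finger_gap: 0.175
grasp_force: 78.3
```

Request:
move_arm(
  moves=[
    {"translation": [-0.0187, -0.0005, 0], "yaw": 0.003},
    {"translation": [-0.0373, -0.0013, 0], "yaw": 0.006},
    {"translation": [-0.0559, -0.0024, 0], "yaw": 0.009},
    {"translation": [-0.0745, -0.0039, 0], "yaw": 0.0121},
    {"translation": [-0.0931, -0.0058, 0], "yaw": 0.0151},
    {"translation": [-0.1116, -0.0079, 0], "yaw": 0.0181},
    {"translation": [-0.1301, -0.0104, 0], "yaw": 0.0211},
    {"translation": [-0.1485, -0.0133, 0], "yaw": 0.0241},
    {"translation": [-0.1668, -0.0165, 0], "yaw": 0.0271},
    {"translation": [-0.1851, -0.02, 0], "yaw": 0.0302},
    {"translation": [-0.2033, -0.0239, 0], "yaw": 0.0332},
    {"translation": [-0.2215, -0.0281, 0], "yaw": 0.0362},
  ],
)

```text
t: 13.15
eef_pos: [470.5, -188.8, 205.0]
tool_rot: [[0.378, 0.926, 0.0], [0.926, -0.378, 0.0], [0.0, 0.0, -1.0]]
wrist_force: [0.0, 0.9, -4.1]
finger_gap: 0.176
grasp_force: 78.3
```

Run:
```python
from swing import *
for i in range(22):
    st=robot.read_state();r=locate(snap("top"),pose(st))
    if i%3==0: print(round(st["t"],2),r)
look()
a=snap("top","t6");b=snap("scene","s6");snap("wrist","w6")
p=pose(robot.read_state());q=[711.2,-285,-.386]
A=panel(a,p,TL,290,115,100,85,4);B=panel(b,p,TL,100,180,100,85,4)
for im,s,x,y in((A,a,290,115),(B,b,100,180)):
    for l in RL: cv2.polylines(im,[np.round((topix(s,world(q,l))+.5-[x,y])*4).astype(int)],False,(0,255,0),1)
cv2.imwrite("pics/ov6.png",np.hstack([A,B]))
```

```text
13.15 (np.float64(5.0), np.float64(62.0), np.float64(33.5))
13.3 (np.float64(-7.0), np.float64(51.0), np.float64(22.0))
13.45 (np.float64(-16.0), np.float64(41.0), np.float64(12.5))
13.6 (np.float64(-22.0), np.float64(35.0), np.float64(6.5))
13.75 (np.float64(-27.0), np.float64(31.0), np.float64(2.0))
13.9 (np.float64(-28.0), np.float64(30.0), np.float64(1.0))
14.05 (np.float64(-28.0), np.float64(30.0), np.float64(1.0))
14.2 (np.float64(-28.0), np.float64(30.0), np.float64(1.0))
top (np.float64(-28.0), np.float64(30.0), np.float64(1.0))
scene (np.float64(-32.0), np.float64(42.0), np.float64(5.0))
{'t': np.float64(14.35), 'eef_pos': array([ 470.781, -188.098,  205.016]), 'grasp_force': np.float64(78.258), 'wrist_torque': array([ 0.141,  0.368, -0.01 ])} yaw -0.3862850193695932 tilt [6.66392858e-05 5.54127336e-05]
```

View pics/ov6.png

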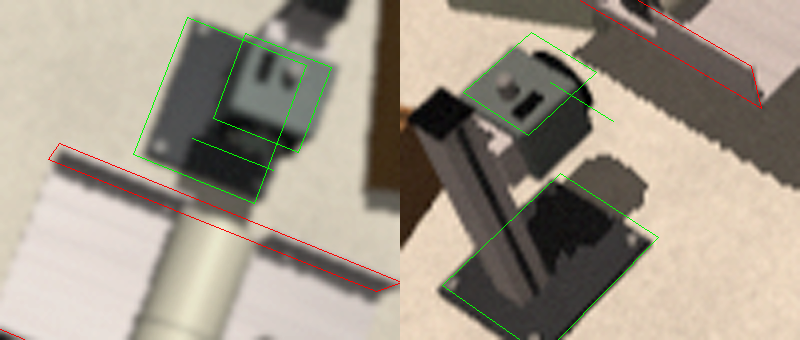

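```bash
cat > edge.py <<'E'
from tube import *
from scipy.optimize import least_squares
np.set_printoptions(precision=2,suppress=True)
def meas(s,p,L,sg,h=4,n=25):
    g=cv2.GaussianBlur(cv2.cvtColor(s["pixels"],cv2.COLOR_BGR2GRAY).astype(np.float32),(0,0),.7);out=[]
    for (A,B) in L:
        W=np.linspace(A,B,n+2)[1:-1];q=topix(s,world(p,W));t=q[-1]-q[0];t/=np.hypot(*t);nn=np.array([-t[1],t[0]])
        o=np.arange(-h,h+.01,.1);m=(q[:,None]+o[None,:,None]*nn).astype(np.float32)
        pr=cv2.remap(g,m[...,0],m[...,1],cv2.INTER_CUBIC);gr=np.abs(np.gradient(pr,axis=1))
        for k in range(n):
            i=gr[k].argmax()
            if gr[k,i]>.6 and 3<i<len(o)-4: out.append((W[k],q[k]+o[i]*nn,nn))
    return out
def fit(sets,p,it=5,free=3):
    p=np.array(p,float)
    for _ in range(it):
        M=[(s,meas(s,p,L,0)) for s,L in sets]
        def f(x):
            pp=p.copy();pp[:free]=x;return np.concatenate([((topix(s,world(pp,[m[0] for m in M_]))-[m[1] for m in M_])*[m[2] for m in M_]).sum(1) for s,M_ in M])
        r=least_squares(f,p[:free],loss="soft_l1",f_scale=.4,x_scale=[1,1,.01][:free]);p[:free]=r.x
    e=f(r.x);return p,len(e),np.median(np.abs(e))
E
python3 - <<'E'
from edge import *
import sys
def load(c,f):
    s=robot.snapshot(c);return dict(pixels=cv2.imread(f"pics/{f}.png"),intrinsics=np.array(s["intrinsics"]),world_from_camera=np.array(s["world_from_camera"]))
a,b=load("top","top0"),load("scene","scene0")
ft=[((10,55,10),(140,55,10)),((140,55,10),(140,10,10)),((30,33,200),(68,33,200)),((68,33,200),(68,-33,200)),((68,-33,200),(30,-33,200))]
fs=[((10,55,10),(140,55,10)),((140,55,10),(140,-55,10)),((10,55,10),(10,20,10)),((20,33,200),(68,33,200)),((68,33,200),(68,-33,200)),((68,-33,200),(20,-33,200))]
q=[711.5,-285.5,-.386]
print("reader top",fit([(a,ft)],q));print("reader scene",fit([(b,fs)],q));print("both",fit([(a,ft),(b,fs)],q))
# bias check: tray at its known start pose
p=[592.25,245.02,.4012]
tt=[((-67,-130,17),(-67,-30,17)),((-67,30,17),(-67,60,17)),((-67,-130,5),(40,-130,5)),((67,-130,50),(67,-31,50)),((67,31,50),(67,130,50)),((-138,-40,62),(-138,40,62))]
ts=[((67,-130,0),(67,130,0)),((67,-130,5),(67,-130,50)),((67,130,5),(67,130,50)),((-138,-40,62),(-138,40,62))]
print("tray top",fit([(a,tt)],p));print("tray scene",fit([(b,ts)],p));print("both",fit([(a,tt),(b,ts)],p))
E
```

```text
reader top (array([ 712.36, -294.62,   -0.36]), 117, np.float64(0.4027876217497017))
reader scene (array([ 717.35, -289.92,   -0.35]), 146, np.float64(0.47377877202744945))
both (array([ 714.77, -293.94,   -0.36]), 268, np.float64(0.8098735456317959))
tray top (array([590.05, 242.36,   0.42]), 128, np.float64(0.9396981829893045))
tray scene (array([596.33, 244.42,   0.4 ]), 100, np.float64(0.2735531957115305))
both (array([594.08, 244.51,   0.4 ]), 218, np.float64(0.6601646920834733))
```

Run:
```python
from edge import *
def load(c,f):
    s=robot.snapshot(c);return dict(pixels=cv2.imread(f"pics/{f}.png"),intrinsics=np.array(s["intrinsics"]),world_from_camera=np.array(s["world_from_camera"]))
a,b=load("top","t6"),load("scene","s6")
p=np.array(pose(robot.read_state()));print(p)
tt=[((67,-130,50),(67,-31,50)),((67,31,50),(67,130,50)),((-67,-130,17),(-67,-40,17)),((-67,40,17),(-67,130,17)),((-60,-130,5),(60,-130,5)),((-60,130,5),(60,130,5))]
ts=[((67,-130,0),(67,130,0)),((67,-130,5),(67,-130,50)),((67,130,5),(67,130,50))]
print("tray top",fit([(a,tt)],p));print("tray scene",fit([(b,ts)],p))
q=[714,-290.5,-.36];th=np.linspace(0,2*np.pi,40)
L=RL[:2]+[[(0,25*np.cos(t),170+25*np.sin(t)) for t in th]]
pan=[]
for s,x,y,w,h in((a,315,110,64,66),(b,105,180,64,90)):
    im=panel(s,p,TL,x,y,w,h,6)
    for l in L: cv2.polylines(im,[np.round((topix(s,world(q,l))+.5-[x,y])*6).astype(int)],False,(0,255,0),1)
    pan.append(cv2.copyMakeBorder(im,0,540-im.shape[0],0,0,cv2.BORDER_CONSTANT))
cv2.imwrite("pics/ov7.png",np.hstack(pan))
```

```text
[ 590.69 -237.09   -0.39  159.7 ]
tray top (array([ 586.22, -240.41,   -0.4 ,  159.7 ]), 95, np.float64(0.49726045012232123))
tray scene (array([ 547.54, -284.41,   -0.39,  159.7 ]), 33, np.float64(0.5602341991971914))
```

View pics/ov7.png

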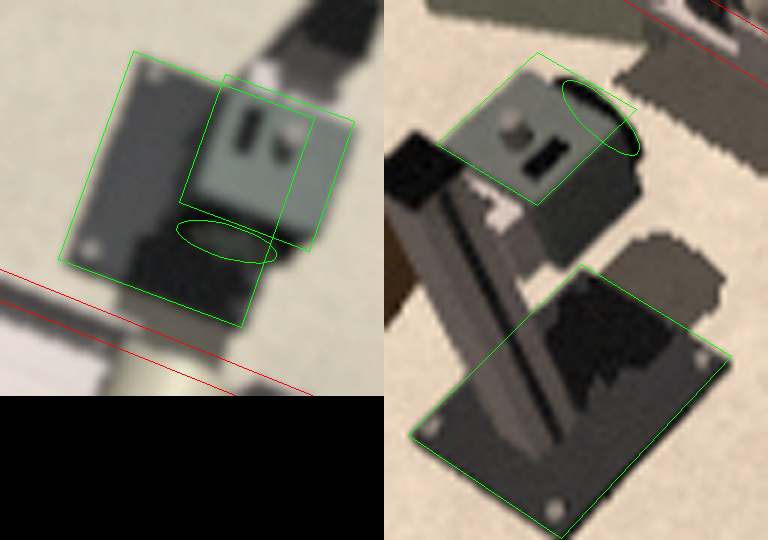

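Run:
```python
from edge import *
def load(c,f):
    s=robot.snapshot(c);return dict(pixels=cv2.imread(f"pics/{f}.png"),intrinsics=np.array(s["intrinsics"]),world_from_camera=np.array(s["world_from_camera"]))
p=np.array(pose(robot.read_state()))
def xprof(s,p,z,x0,x1,y=1):
    xs=np.arange(x0,x1,2.);Y=np.arange(y-12,y+13,4.);X,YY=np.meshgrid(xs,Y)
    uv=topix(s,world(p,np.c_[X.ravel(),YY.ravel(),np.full(X.size,z)])).reshape(*X.shape,2).astype(np.float32)
    m=np.median(cv2.remap(s["pixels"],uv[...,0],uv[...,1],cv2.INTER_LINEAR).astype(float),axis=0);return np.c_[xs,m]
a=load("top","t6");pt=[586.2,-240.4,-.39,159.7]
print("front z65");print(xprof(a,pt,65,36,76).T.round(0))
print("rear z65");print(xprof(a,pt,65,-90,-36).T.round(0))
w=load("wrist","w6");cv2.imwrite("pics/w6v.png",w["pixels"])
im=panel(w,p,TL,0,0,512,384,1.5);th=np.linspace(0,2*np.pi,60)
for tx,c in((-8,(255,0,0)),(0,(0,160,0)),(8,(0,0,255))):
    cv2.polylines(im,[np.round((topix(w,world(p,[(tx-55,30*np.cos(t),35+30*np.sin(t)) for t in th]))+.5)*1.5).astype(int)],True,c,1)
cv2.imwrite("pics/w6v.png",im)
```

```text
front z65
[[ 36.  38.  40.  42.  44.  46.  48.  50.  52.  54.  56.  58.  60.  62.
   64.  66.  68.  70.  72.  74.]
 [124. 124. 124. 124. 124. 124. 124. 124. 124. 122. 114. 106.  90.  72.
   61.  57.  56.  57.  57.  56.]
 [140. 140. 140. 140. 140. 140. 140. 140. 140. 137. 129. 120. 101.  79.
   68.  63.  62.  62.  62.  62.]
 [144. 144. 144. 144. 144. 144. 144. 144. 144. 142. 134. 122. 104.  82.
   70.  65.  65.  65.  65.  65.]]
rear z65
[[-90. -88. -86. -84. -82. -80. -78. -76. -74. -72. -70. -68. -66. -64.
  -62. -60. -58. -56. -54. -52. -50. -48. -46. -44. -42. -40. -38.]
 [ 32.  32.  34.  35.  28.  25.  23.  28.  32.  32.  32.  34.  35.  33.
   33.  36.  35.  38.  48.  69.  93. 112. 120. 123. 124. 124. 123.]
 [ 38.  35.  35.  40.  32.  28.  26.  29.  32.  32.  33.  35.  35.  34.
   32.  36.  37.  40.  53.  78. 105. 125. 135. 139. 140. 140. 140.]
 [ 39.  36.  35.  43.  33.  29.  26.  29.  32.  32.  32.  34.  33.  32.
   31.  35.  35.  40.  54.  80. 108. 129. 139. 144. 144. 144. 144.]]
```

View pics/w6v.png

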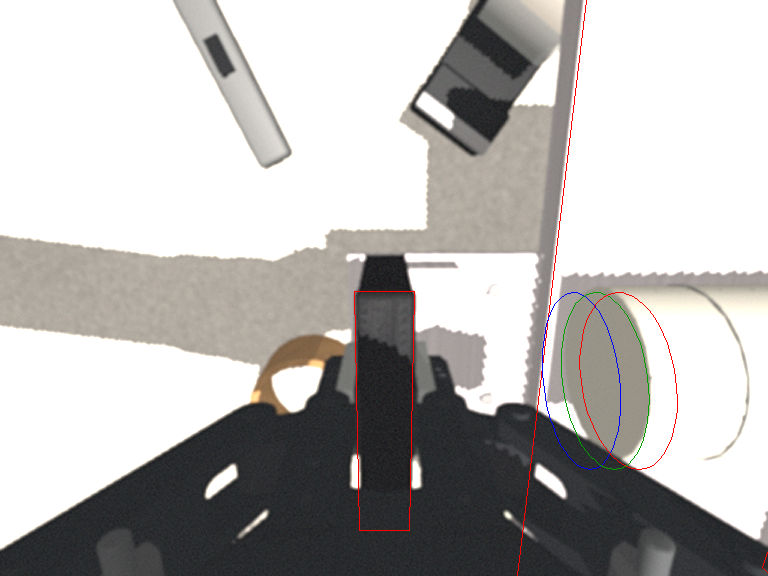

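Request:
move_arm(
  moves=[
    {"translation": [-0.0004, 0.0005, 0.001], "yaw": -0.0001},
    {"translation": [-0.0014, 0.0019, 0.0035], "yaw": -0.0003},
    {"translation": [-0.003, 0.004, 0.0074], "yaw": -0.0006},
    {"translation": [-0.005, 0.0067, 0.0124], "yaw": -0.001},
    {"translation": [-0.0073, 0.0098, 0.0183], "yaw": -0.0014},
    {"translation": [-0.0099, 0.0133, 0.0247], "yaw": -0.0019},
    {"translation": [-0.0125, 0.0168, 0.0311], "yaw": -0.0025},
    {"translation": [-0.0149, 0.02, 0.037], "yaw": -0.0029},
    {"translation": [-0.0168, 0.0226, 0.042], "yaw": -0.0033},
    {"translation": [-0.0184, 0.0247, 0.0459], "yaw": -0.0036},
    {"translation": [-0.0194, 0.0261, 0.0484], "yaw": -0.0038},
    {"translation": [-0.0198, 0.0266, 0.0494], "yaw": -0.0039},
  ],
)

```text
t: 16.0
eef_pos: [479.4, -202.3, 180.2]
tool_rot: [[0.354, 0.935, -0.0], [0.935, -0.354, 0.0], [-0.0, -0.0, -1.0]]
wrist_force: [0.7, -0.5, -4.2]
finger_gap: 0.175
grasp_force: 78.2
```

Run:
```python
from edge import *
look();look(("top",))
a=snap("top","t8");b=snap("scene","s8");w=snap("wrist","w8")
p=np.array(pose(robot.read_state()));print(p)
# wrist: cap-face ellipse fit quality vs (tx,ty): mean inside-outside brightness
g=cv2.cvtColor(w["pixels"],cv2.COLOR_BGR2GRAY).astype(np.float32);th=np.linspace(-.3*np.pi,.45*np.pi,40)
def sc(tx,ty):
    f=lambda r:cv2.remap(g,*[m.astype(np.float32) for m in topix(w,world(p,np.c_[np.full(40,tx-55),ty+r*np.sin(th+np.pi/2-.2),35+r*np.cos(th+np.pi/2-.2)])).T],cv2.INTER_LINEAR).ravel()
    return (f(32)-f(27)).mean()
S=[(sc(x,y),x,y) for x in np.arange(-9,9.1,1) for y in np.arange(-12,12.1,1)];print(sorted(S)[-4:])
# tube base (front, top edge) vs window in the two fixed views: reader refit
ft=[((10,55,10),(140,55,10)),((140,55,10),(140,10,10)),((30,33,200),(68,33,200)),((68,33,200),(68,-33,200)),((68,-33,200),(30,-33,200))]
fs=[((10,55,10),(140,55,10)),((140,55,10),(140,-55,10)),((20,33,200),(68,33,200)),((68,33,200),(68,-33,200)),((68,-33,200),(20,-33,200))]
print(fit([(a,ft)],[713,-291,-.362]),fit([(b,fs)],[713,-291,-.362]))
tt=[((67,-130,50),(67,-31,50)),((67,31,50),(67,130,50)),((-60,-130,5),(60,-130,5)),((-60,130,5),(60,130,5))]
print(fit([(a,tt)],p))
```

```text
top (np.float64(-27.0), np.float64(30.0), np.float64(1.5))
scene (np.float64(-31.0), np.float64(42.0), np.float64(5.5))
{'t': np.float64(16.1), 'eef_pos': array([ 479.38, -202.28,  180.29]), 'grasp_force': np.float64(78.244), 'wrist_torque': array([0.09, 0.38, 0.01])} yaw -0.3616932967639519 tilt [0. 0.]
top (np.float64(-27.0), np.float64(30.0), np.float64(1.5))
{'t': np.float64(16.15), 'eef_pos': array([ 479.41, -202.26,  180.36]), 'grasp_force': np.float64(78.242), 'wrist_torque': array([0.14, 0.4 , 0.01])} yaw -0.3617747082010433 tilt [0. 0.]
[ 600.52 -248.21   -0.36  135.12]
[(np.float32(65.60437), np.float64(-6.0), np.float64(9.0)), (np.float32(66.93396), np.float64(-4.0), np.float64(9.0)), (np.float32(67.57832), np.float64(-3.0), np.float64(9.0)), (np.float32(68.43799), np.float64(-5.0), np.float64(9.0))]
(array([ 712.47, -294.86,   -0.36]), 118, np.float64(0.36467785138820624)) (array([ 717.46, -289.93,   -0.35]), 119, np.float64(0.5293403079437473))
(array([ 594.94, -252.18,   -0.36,  135.12]), 58, np.float64(0.2704583410622374))
```

Run:
```python
from edge import *
a=snap("top");p=np.array(pose(robot.read_state()));b=snap("scene")
ys=np.arange(-150,150.5,1.)
def P(s,p,z,x0,x1):
    X,Y=np.meshgrid(np.arange(x0,x1,3.),ys)
    uv=topix(s,world(p,np.c_[X.ravel(),Y.ravel(),np.full(X.size,z)])).reshape(*X.shape,2).astype(np.float32)
    return np.median(cv2.remap(s["pixels"],uv[...,0],uv[...,1],cv2.INTER_LINEAR).astype(float),axis=1)
for z,x0,x1,n in((5,-45,45,"deck ends"),(50,64,67,"wall top")):
    m=P(a,p,z,x0,x1)
    print(n);print(np.c_[ys,m][:50:3].astype(int).tolist());print(np.c_[ys,m][-50::3].astype(int).tolist())
m=P(a,p,50,64,67);print("cutout",np.c_[ys,m][105:200:3].astype(int).tolist())
m=P(a,p,35,-45,45);print("tube",np.c_[ys,m][110:190:3].astype(int).tolist())
```

```text
deck ends
[[-150, 121, 133, 139], [-147, 120, 133, 138], [-144, 121, 133, 139], [-141, 121, 133, 139], [-138, 122, 133, 139], [-135, 123, 133, 139], [-132, 126, 132, 138], [-129, 128, 132, 138], [-126, 128, 132, 138], [-123, 129, 132, 139], [-120, 129, 132, 139], [-117, 128, 132, 139], [-114, 127, 131, 137], [-111, 125, 129, 135], [-108, 123, 127, 133], [-105, 114, 119, 125], [-102, 98, 104, 109]]
[[101, 144, 147, 154], [104, 144, 147, 154], [107, 143, 147, 154], [110, 143, 147, 154], [113, 143, 147, 154], [116, 144, 147, 154], [119, 143, 147, 154], [122, 141, 146, 152], [125, 135, 141, 147], [128, 127, 137, 143], [131, 125, 137, 143], [134, 125, 137, 143], [137, 125, 138, 144], [140, 125, 138, 144], [143, 125, 138, 144], [146, 126, 138, 144], [149, 126, 139, 145]]
wall top
[[-150, 125, 138, 144], [-147, 125, 137, 143], [-144, 124, 136, 142], [-141, 122, 135, 140], [-138, 121, 132, 138], [-135, 117, 127, 133], [-132, 110, 119, 124], [-129, 100, 107, 112], [-126, 89, 93, 97], [-123, 87, 91, 96], [-120, 86, 90, 94], [-117, 85, 90, 94], [-114, 87, 91, 95], [-111, 88, 92, 96], [-108, 86,
[... 902 characters left out ...]
, [30, 86, 89, 94], [33, 85, 88, 92], [36, 82, 85, 88], [39, 82, 85, 89], [42, 88, 91, 95], [45, 92, 96, 101], [48, 95, 99, 104]]
tube [[-40, 136, 140, 147], [-37, 137, 140, 147], [-34, 135, 139, 145], [-31, 123, 128, 134], [-28, 105, 113, 117], [-25, 97, 108, 112], [-22, 103, 116, 119], [-19, 109, 123, 127], [-16, 114, 129, 133], [-13, 119, 134, 138], [-10, 123, 139, 143], [-7, 129, 145, 149], [-4, 133, 150, 153], [-1, 135, 151, 154], [2, 131, 148, 151], [5, 126, 142, 147], [8, 121, 137, 141], [11, 116, 131, 135], [14, 111, 125, 129], [17, 106, 119, 123], [20, 100, 112, 116], [23, 92, 103, 107], [26, 81, 92, 94], [29, 75, 83, 85], [32, 91, 96, 100], [35, 120, 124, 130], [38, 137, 141, 148]]
```

Request:
move_arm(
  moves=[
    {"translation": [-0.0008, 0, 0], "yaw": 0},
    {"translation": [-0.0028, 0, 0], "yaw": 0},
    {"translation": [-0.0064, 0, 0], "yaw": 0},
    {"translation": [-0.0064, 0, 0], "yaw": 0},
    {"translation": [-0.0064, 0, 0], "yaw": 0},
    {"translation": [-0.0064, 0, 0], "yaw": 0},
    {"translation": [-0.0064, 0, 0], "yaw": 0},
    {"translation": [-0.0064, 0, 0], "yaw": 0},
    {"translation": [-0.0064, 0, 0], "yaw": 0},
    {"translation": [-0.0064, 0, 0], "yaw": 0},
    {"translation": [-0.0064, 0, 0], "yaw": 0},
    {"translation": [-0.0064, 0, 0], "yaw": 0},
  ],
)

```text
t: 17.6
eef_pos: [478.2, -205.3, 180.3]
tool_rot: [[0.354, 0.935, -0.0], [0.935, -0.354, -0.0], [-0.0, -0.0, -1.0]]
wrist_force: [1.2, -0.1, -3.6]
finger_gap: 0.181
grasp_force: 78.2
```

Run:
```python
from tube import *
look();look(("top",))
```

```text
top (np.float64(-29.0), np.float64(29.0), np.float64(0.0))
scene (np.float64(-32.0), np.float64(40.0), np.float64(4.0))
{'t': np.float64(17.7), 'eef_pos': array([ 478.238, -205.26 ,  180.292]), 'grasp_force': np.float64(78.243), 'wrist_torque': array([0.105, 0.374, 0.026])} yaw -0.36171813141412673 tilt [2.58931072e-05 1.38548601e-05]
top (np.float64(-29.0), np.float64(29.0), np.float64(0.0))
{'t': np.float64(17.75), 'eef_pos': array([ 478.198, -205.259,  180.279]), 'grasp_force': np.float64(78.242), 'wrist_torque': array([0.173, 0.398, 0.009])} yaw -0.36173109306341833 tilt [-4.37667357e-07 -6.15881442e-05]
```

Request:
move_arm(
  moves=[
    {"translation": [0, 0, 0], "yaw": 0},
    {"translation": [0, 0, 0], "yaw": 0},
    {"translation": [0, 0, 0], "yaw": 0},
    {"translation": [0, 0, 0], "yaw": 0},
    {"translation": [0, 0, 0], "yaw": 0},
    {"translation": [0, 0, 0], "yaw": 0},
    {"translation": [0, 0, 0], "yaw": 0},
    {"translation": [0, 0, 0], "yaw": 0},
    {"translation": [0, 0, 0], "yaw": 0},
    {"translation": [0, 0, 0], "yaw": 0},
    {"translation": [0, 0, 0], "yaw": 0},
    {"translation": [0, 0, 0], "yaw": 0},
  ],
)

```text
t: 18.95
eef_pos: [478.2, -205.2, 180.3]
tool_rot: [[0.354, 0.935, -0.0], [0.935, -0.354, 0.0], [0.0, -0.0, -1.0]]
wrist_force: [0.2, 0.1, -3.9]
finger_gap: 0.171
grasp_force: 78.2
```

Request:
move_arm(
  moves=[
    {"translation": [0, 0, 0], "yaw": 0},
    {"translation": [0, 0, 0], "yaw": 0},
    {"translation": [0, 0, 0], "yaw": 0},
    {"translation": [0, 0, 0], "yaw": 0},
    {"translation": [0, 0, 0], "yaw": 0},
    {"translation": [0, 0, 0], "yaw": 0},
    {"translation": [0, 0, 0], "yaw": 0},
    {"translation": [0, 0, 0], "yaw": 0},
    {"translation": [0, 0, 0], "yaw": 0},
    {"translation": [0, 0, 0], "yaw": 0},
    {"translation": [0, 0, 0], "yaw": 0},
    {"translation": [0, 0, 0], "yaw": 0},
  ],
)

```text
t: 20.15
eef_pos: [478.2, -205.2, 180.3]
tool_rot: [[0.354, 0.935, -0.0], [0.935, -0.354, 0.0], [0.0, -0.0, -1.0]]
wrist_force: [-0.2, 0.2, -4.0]
finger_gap: 0.173
grasp_force: 78.2
```

Request:
move_arm(
  moves=[
    {"translation": [0, 0, 0], "yaw": 0},
    {"translation": [0, 0, 0], "yaw": 0},
    {"translation": [0, 0, 0], "yaw": 0},
    {"translation": [0, 0, 0], "yaw": 0},
    {"translation": [0, 0, 0], "yaw": 0},
    {"translation": [0, 0, 0], "yaw": 0},
    {"translation": [0, 0, 0], "yaw": 0},
    {"translation": [0, 0, 0], "yaw": 0},
    {"translation": [0, 0, 0], "yaw": 0},
    {"translation": [0, 0, 0], "yaw": 0},
    {"translation": [0, 0, 0], "yaw": 0},
    {"translation": [0, 0, 0], "yaw": 0},
  ],
)

```text
t: 21.35
eef_pos: [478.2, -205.3, 180.3]
tool_rot: [[0.354, 0.935, -0.0], [0.935, -0.354, 0.0], [0.0, -0.0, -1.0]]
wrist_force: [0.1, -0.2, -3.4]
finger_gap: 0.181
grasp_force: 78.2
```

Request:
move_arm(
  moves=[
    {"translation": [0, 0, 0], "yaw": 0},
    {"translation": [0, 0, 0], "yaw": 0},
    {"translation": [0, 0, 0], "yaw": 0},
    {"translation": [0, 0, 0], "yaw": 0},
    {"translation": [0, 0, 0], "yaw": 0},
    {"translation": [0, 0, 0], "yaw": 0},
    {"translation": [0, 0, 0], "yaw": 0},
    {"translation": [0, 0, 0], "yaw": 0},
    {"translation": [0, 0, 0], "yaw": 0},
    {"translation": [0, 0, 0], "yaw": 0},
    {"translation": [0, 0, 0], "yaw": 0},
    {"translation": [0, 0, 0], "yaw": 0},
  ],
)

```text
t: 22.55
eef_pos: [478.2, -205.3, 180.3]
tool_rot: [[0.354, 0.935, 0.0], [0.935, -0.354, 0.0], [0.0, 0.0, -1.0]]
wrist_force: [1.0, 0.1, -4.3]
finger_gap: 0.175
grasp_force: 78.2
```

Request:
move_arm(
  moves=[
    {"translation": [0, 0, 0], "yaw": 0},
    {"translation": [0, 0, 0], "yaw": 0},
    {"translation": [0, 0, 0], "yaw": 0},
    {"translation": [0, 0, 0], "yaw": 0},
    {"translation": [0, 0, 0], "yaw": 0},
    {"translation": [0, 0, 0], "yaw": 0},
    {"translation": [0, 0, 0], "yaw": 0},
    {"translation": [0, 0, 0], "yaw": 0},
    {"translation": [0, 0, 0], "yaw": 0},
    {"translation": [0, 0, 0], "yaw": 0},
    {"translation": [0, 0, 0], "yaw": 0},
    {"translation": [0, 0, 0], "yaw": 0},
  ],
)

```text
t: 23.75
eef_pos: [478.2, -205.3, 180.3]
tool_rot: [[0.354, 0.935, 0.0], [0.935, -0.354, 0.0], [0.0, 0.0, -1.0]]
wrist_force: [0.1, -0.1, -3.9]
finger_gap: 0.179
grasp_force: 78.2
```

Request:
move_arm(
  moves=[
    {"translation": [0, 0, 0], "yaw": 0},
    {"translation": [0, 0, 0], "yaw": 0},
    {"translation": [0, 0, 0], "yaw": 0},
    {"translation": [0, 0, 0], "yaw": 0},
    {"translation": [0, 0, 0], "yaw": 0},
    {"translation": [0, 0, 0], "yaw": 0},
    {"translation": [0, 0, 0], "yaw": 0},
    {"translation": [0, 0, 0], "yaw": 0},
    {"translation": [0, 0, 0], "yaw": 0},
    {"translation": [0, 0, 0], "yaw": 0},
    {"translation": [0, 0, 0], "yaw": 0},
    {"translation": [0, 0, 0], "yaw": 0},
  ],
)

```text
t: 24.95
eef_pos: [478.2, -205.3, 180.3]
tool_rot: [[0.354, 0.935, 0.0], [0.935, -0.354, 0.0], [0.0, 0.0, -1.0]]
wrist_force: [-0.2, 0.8, -3.4]
finger_gap: 0.175
grasp_force: 78.2
```

Run:
```python
from tube import *
look(("top",));print(robot.finish_job())
```

```text
top (np.float64(-29.0), np.float64(29.0), np.float64(0.0))
{'t': np.float64(25.0), 'eef_pos': array([ 478.253, -205.219,  180.298]), 'grasp_force': np.float64(78.243), 'wrist_torque': array([0.11 , 0.45 , 0.016])} yaw -0.36165985348371577 tilt [6.33420170e-05 8.95656965e-06]
the job is handed in; nothing more can be done
None
```

I handed the job in at about 25 s (no verdict was returned) with the tube centred within about 3 mm in the cut-out, level with the window and about 65 mm from it (camera estimate, good to a few mm), held still for over 7 s and still gripped (at about 78 N, not the suggested 50); the interface has no tilt, so I rolled the tube by gently accelerating and braking the level tray.

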